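# Seat the vial tray on its locating pins

## Robot

A 7-joint arm with a two-finger parallel gripper is mounted at the origin on the work surface. World frame = base frame: x ahead of the robot, y to its left, z up, the work surface at z = 0. Lengths are in m, angles in rad, forces in N, time in s.
With the tool pointing down it reaches from about 0.4 to 0.85 m from the base axis. Payload 10.4 kg.
Tool frame: the origin (TCP) lies midway between the tips of the shut fingers; the grasp point (between the pads) lies hold_point_z behind it (hold_point_z is the distance from the TCP to the grasp point, in m); z points along the fingers, y is the line along which they close (so a half turn about z gives the same grasp; the last joint's range is limited). The gripper opens to 87 mm and grips with 3 to 60 N. Pads are 19 mm wide; open, the fingers measure 117 mm over their backs; the gripper's body (75 mm by 190 mm) begins 51 mm behind the grasp point.
Start: joints at [1.326, 0.332, -0.065, 1.46, 0.022, 1.35, -0.088], TCP at [0.138, -0.61, 0.223] pointing down, gripper open.
Joint ranges: [-2.6, 2.6], [-0.5, 2.12], [-1.47, 1.34], [0.16, 2.42], [-1.27, 4.41], [0.06, 2.06], [-2.6, 2.6]. Speed limits (rad/s): [2.22, 2.22, 2.79, 2.79, 3.14, 3.14, 3.14].

## Interface

Orientations are given as a unit quaternion [x, y, z, w].
In Python, from bench import * gives the robot as it stands. The module is installed in compiled form; this text tells all that it offers.
- The arm moves only by the tool drive_tool, never from a script. Its argument "increments" is a list of rows, each a list of 6 numbers: the shift along the tool's x, y, z scaled (see below), then the turn, a rotation vector about the tool's x, y, z scaled (see below). In form: [[dx, dy, dz, rx, ry, rz], ...]. A call has exactly 5 rows; each row is the pose to reach, as a shift and turn from the pose commanded when the call began, along the tool's axes at that moment; what a row does not reach only later rows make up. The controller multiplies each number of a shift by 300 mm and each number of a turn by pi/4 rad. A row lasts 1/12 s, in which the tool goes at most 41.7 mm and 7.16 degrees, less where a joint would pass 70% of its speed; a pose out of reach is approached as far as the arm can. A call with a number of a shift or a turn outside -1 to 1 is refused whole. A call with a gripper value outside its range is refused whole. "claw" is the closure, from 0 (fully open) to 1 (shut), set as the call begins (left out, the last holds). The fingers move at their own pace and stop on an object; "force" is the grip in N (left out, the last holds). Time passes only in rows, so rows that repeat a pose let the fingers close, or fill a call up. It gives the time, the measured TCP pose, the force, the opening and the grip force at its end, in the units of the state.
- read_state(): the state, without advancing time (a new reading comes with each control period).
- camera(name): name is "side" or "top"; returns the picture (400x640x3 uint8, blue, green, red); there is no depth.
- get_calibration(name): a dict with "K" (3x3 intrinsics, pixels), "k1" (the pictures are not rectified: a ray, as slopes to the right and down, at radius r is drawn at 1 + k1 r^2 times it, then the intrinsics apply), "position" and "rotation" of the camera in the world. Camera axes: x right, y down, z forward; pixel columns grow to the right and rows downward; lengths in m; the calibration is good to about 2 mm. A picture is of the moment at which its call begins. get_calibration takes no time and is no camera call.
- close_job(): hands the job in; it is judged then, once.
The state is a dict: "time": time; "joint_positions": joint angles; "joint_vel": joint speeds; "joint_torque": joint torques, N m; "ee_pos": TCP position; "eef_rot": TCP orientation; "ft_force": force on the tool from outside, world axes, zero at the start; "torque": the same for the moment, N m; "width": finger opening in m; "grip_force": force on a finger pad.
Only numpy, scipy, OpenCV 4.12 (cv2) and the standard library are available. Lean on these libraries where they do the work, as an engineer would, in place of code of your own. Each camera call takes 0.05 s, during which the arm holds its last target. There are 200 camera calls.

## Task

The vial tray was set down askew on its dock and is riding up on the two locating pins. With a fingertip, gently push it back against the back stop and nudge it sideways until both its holes drop over the pins and it lies flat on the dock, then draw the hand away. Only push it: do not pinch, lift or carry the tray, and leave the other things on the bench where they stand.

Things in the scene. Friction and masses are not known exactly. Their poses are not given: they have to be found in the camera images.
- dock: the dock, fixed to the bench: dark grey base 130 mm (x) by 250 mm (y), 12 mm thick, with a dark steel back stop along its far (+x) edge, 22 mm higher than the base's top; the stop's face is at x = 50.5 mm. Otherwise plain and level: sliding the tray takes up to about 12 N. Origin: centre of the underside, on the bench; x points to the back stop, y along it, z up.
- home (a point): where the tray's origin belongs: at dock (0, 0, 12 mm) on the base's top, axes as the dock's. The tray is then centred along the dock, 45 mm of bare base at either end, its far edge against the back stop (0.5 mm gap).
- pin_right (a point): top of the right (-y) locating pin, at dock (28, -35, 20 mm). Both pins are steel, 8 mm in diameter and 8 mm tall above the base, with domed (half-round) tips; the tray hides them at the start. A small round screw head on top of the back stop is straight behind each pin.
- pin_left (a point): top of the left (+y) locating pin, at dock (28, 35, 20 mm), the same as the right one.
- tray: the vial tray, loose, 0.3 to 0.6 kg: aluminium plate 100 mm (x) by 160 mm (y), 12 mm thick, carrying a fixed grey block of ten small capped vials (45 x 110 mm, centred at x = -16.5 mm, top 42 mm above the plate's underside). Origin: centre of the plate's underside; x points to the back stop, y along it, z up. Home, it lies flat and has only about 2 mm of play.
- hole_right (a point): the tray's right (-y) hole, at its mouth on the plate's top: tray (28, -35, 12 mm). Both holes are plain, 12 mm in diameter, right through, in the bare strip at the tray's far side. At the start the tray's near edge rests on the dock and its far side on the pins, so that it slopes up away from the robot by about 0.09 rad.
- hole_left (a point): the tray's left (+y) hole, tray (28, 35, 12 mm), the same. At the start the tray is 7 to 11 mm short of home towards the robot, up to 36 mm left or right of it, and turned by up to 0.05 rad; once both holes are over the pins it drops flat by its own weight.
- vial: bystander: amber glass screw-cap vial standing upright, 22 mm across, 45 mm tall, near the dock's front left corner. Origin: centre of its underside
- jar: bystander: white screw-cap jar standing upright, 44 mm across, 50 mm tall, near the dock's front right corner. Origin: centre of its underside
- beaker: bystander: glass beaker standing upright, 66 mm across, 85 mm tall, behind and to the left of the dock. Origin: centre of its underside
- screwdriver: bystander: screwdriver lying on the bench behind the dock's back stop, 160 mm long, up to 30 mm thick. Origin: on its axis, near the middle
- bottle: bystander: amber reagent bottle standing upright, 84 mm across, 170 mm tall, off to the robot's right (-y). Origin: centre of its underside
- tipbox: bystander: closed box of pipette tips, 85 x 125 x 60 mm, off to the robot's left (+y). Origin: centre of its underside
Mind the look-alikes: they are no part of the job. There is more than one size of the tray; the job needs the smallest.

How it is judged:
By the outcome, as a careful person would: the job done as asked, in the order asked, and still so for the second after the job is handed in, with the robot touching nothing.
It also fails if it takes over 51 s, if anything falls off the work surface, if the arm or the gripper's body presses on something with over 40 N, if the wrist force passes 120 N, or if a joint passes its speed limit or range.

## Working session

There is one attempt and no reset: what is moved stays moved. The work goes in short steps, Python scripts to look and compute and a tool call to move; the robot and the scene stay as the last step left them, time stands still between calls to the robot, and variables do not carry over. Pictures are saved under pics/ and viewed, at most 10 in all, crops included, and the job is handed in when it is done.

Besides the shell and the picture viewer there is one more tool, called after ">>>" as name([rows], argument=value, ...), one row to a line, values as JSON. drive_tool: Moves the arm, as the interface text tells. Its arguments: {"type":"object","properties":{"increments":{"type":"array","items":{"type":"array","items":{"type":"number"}}},"claw":{"type":"number"},"force":{"type":"number"}},"required":["increments"]}

```bash
mkdir -p pics; python3 - <<'E'
from bench import *
import cv2
for n in("top","side"):
    cv2.imwrite(f"pics/{n}0.png",camera(n)); c=get_calibration(n); print(n,c)
s=read_state(); print(s['time'],s['ee_pos'],s['eef_rot'],s['width'])
E
```

```text
top {'K': array([[434.04333948,   0.        , 322.96735517],
       [  0.        , 434.04333948, 195.73209364],
       [  0.        ,   0.        ,   1.        ]]), 'k1': -0.11120099798306288, 'position': array([0.41226794, 0.02548617, 1.3496456 ]), 'rotation': array([-0.6987227 ,  0.71332404, -0.04349067,  0.03261851])}
side {'K': array([[458.51749961,   0.        , 322.54401909],
       [  0.        , 458.51749961, 201.37559834],
       [  0.        ,   0.        ,   1.        ]]), 'k1': -0.013627503517245966, 'position': array([0.38394978, 0.7127683 , 0.93268729]), 'rotation': array([-0.10741863,  0.93721916, -0.33003363,  0.03404843])}
0.1 [ 0.13741023 -0.6093539   0.22185264] [ 9.93856395e-01  1.10675532e-01 -9.02717181e-05 -6.19573967e-04] 0.08665368702109232
```

View pics/top0.png

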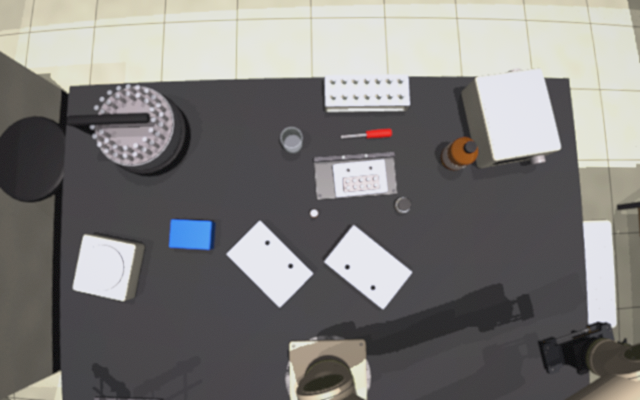

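View pics/side0.png

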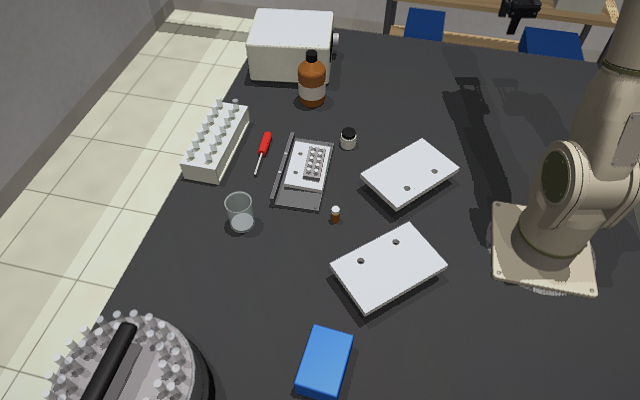

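Candidates: the two large white plates (top 270,263 and 368,267) have no vials and lie on the bench. The small plate at (360,177) with the grey vial block, on the dark dock, fits the description. I'll confirm this in an enlarged crop.

```bash
python3 - <<'E'
import cv2,numpy as np
a=cv2.imread("pics/top0.png")[140:222,295:420]; b=cv2.imread("pics/side0.png")[120:225,260:365]
a=cv2.resize(a,None,fx=6,fy=6,interpolation=cv2.INTER_CUBIC); b=cv2.resize(b,None,fx=5.6,fy=5.6,interpolation=cv2.INTER_CUBIC)
g=lambda i:np.clip(255*(i/255.)**.6,0,255).astype('uint8')
cv2.imwrite("pics/t1.png",g(a));cv2.imwrite("pics/s1.png",g(b))
E
```

```text
(no output)
```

View pics/t1.png

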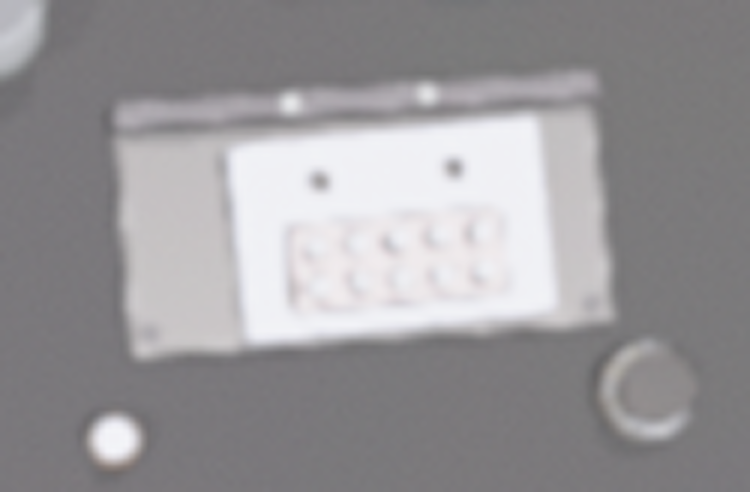

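View pics/s1.png

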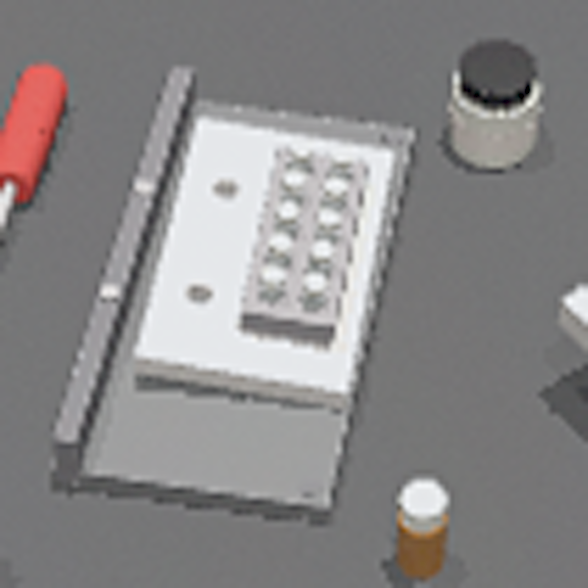

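Confirmed: the small tray has ten vials and two holes, at crop (319,180) and (453,167). The stop's screw heads are at (291,103) and (428,94). The tray sits right of home and short of the stop.

```bash
cat > h.py <<'E'
import numpy as np,cv2
from scipy.spatial.transform import Rotation as R
from bench import *
def ray(n,u,v,z):
    c=get_calibration(n);D=np.array([c['k1'],0,0,0,0])
    x=cv2.undistortPoints(np.array([[[u,v]]],float),c['K'],D)[0,0]
    q=c['rotation'];d=R.from_quat(q).apply([x[0],x[1],1]);p=c['position']
    return p+d*(z-p[2])/d[2]
T=lambda x,y:(295+(x+.5)/6-.5,140+(y+.5)/6-.5)
S=lambda x,y:(260+(x+.5)/5.6-.5,120+(y+.5)/5.6-.5)
def fit(l,w):  # 2D rigid fit
    l=np.array(l,float)/1000;w=np.array(w);a=l-l.mean(0);b=w-w.mean(0)
    th=np.arctan2((a[:,0]*b[:,1]-a[:,1]*b[:,0]).sum(),(a*b).sum())
    M=np.array([[np.cos(th),-np.sin(th)],[np.sin(th),np.cos(th)]]);t=w.mean(0)-M@l.mean(0)
    return th,t,(w-l@M.T-t)*1000
E
python3 - <<'E'
from h import *
np.set_printoptions(precision=4,suppress=True)
def go(n,F,items):
    w=[ray(n,*F(*p),z)[:2] for p,z,_ in items]; return fit([l for *_,l in items],w)
dk=[((291,103),.035,(57.8,35)),((428,94),.035,(57.8,-35)),((135,357),.012,(-65,125)),((613,320),.012,(-65,-125))]
tr=[((319,180),.031,(28,35)),((453,167),.031,(28,-35)),((246,343),.024,(-50,80)),((557,310),.024,(-50,-80)),((229,150),.033,(50,80)),((541,115),.033,(50,-80))]
ds=[((109,291),.035,(57.8,35)),((145,186),.035,(57.8,-35)),((330,510),.012,(-65,125)),((413,130),.012,(-65,-125))]
ts=[((200,293),.031,(28,35)),((226,188),.031,(28,-35)),((348,394),.024,(-50,80)),((399,147),.024,(-50,-80)),((137,359),.033,(50,80)),((203,115),.033,(50,-80))]
for n,F,d,t in(("top",T,dk,tr),("side",S,ds,ts)):
    D=go(n,F,d);t=go(n,F,t);print(n,D,t)
    M=np.array([[np.cos(D[0]),-np.sin(D[0])],[np.sin(D[0]),np.cos(D[0])]])
    print("rel",M.T@(t[1]-D[1])*1000,t[0]-D[0])
print(ray("top",*T(115,440),.045),ray("top",*T(648,390),.05))
s=read_state();print(s['ee_pos'],R.from_quat(s['eef_rot']).as_matrix())
E
```

```text
top (np.float64(0.05549767553618285), array([ 0.6182, -0.0992]), array([[-0.2269,  0.2136],
       [-0.6056, -0.6493],
       [ 0.1874, -0.1808],
       [ 0.6451,  0.6165]])) (np.float64(0.08376752119728577), array([ 0.6084, -0.1121]), array([[ 0.6903,  0.4166],
       [ 0.3739,  0.8808],
       [-0.4789,  1.3738],
       [ 0.0144,  0.0829],
       [-1.3574, -0.3247],
       [ 0.7577, -2.4294]]))
rel [-10.4845 -12.2717] 0.028269845661102917
side (np.float64(0.0479541261414794), array([ 0.6179, -0.1   ]), array([[-0.2163, -0.9119],
       [-1.1164, -1.9026],
       [-0.7994,  1.0331],
       [ 2.1322,  1.7814]])) (np.float64(0.0796262922268414), array([ 0.607 , -0.1133]), array([[ 0.5876,  0.8588],
       [ 0.742 ,  0.2578],
       [ 0.7415,  1.4204],
       [-0.3916, -3.345 ],
       [-0.6715,  2.6566],
       [-1.008 , -1.8486]]))
rel [-11.5729 -12.7647] 0.031672166085362
[0.5016 0.0327 0.045 ] [ 0.5208 -0.2363  0.05  ]
[ 0.1374 -0.6094  0.2219] [[ 0.9755  0.22   -0.0003]
 [ 0.22   -0.9755  0.0012]
 [-0.     -0.0013 -1.    ]]
```

>>> drive_tool([
  [0.1,-0.083,0.02,0,0,0],
  [0.2,-0.166,0.04,0,0,0],
  [0.3,-0.25,0.06,0,0,0],
  [0.4,-0.332,0.08,0,0,0],
  [0.5,-0.415,0.1,0,0,0],
], claw=1, force=20)

```text
time: 0.52
ee_pos: [0.2571, -0.4535, 0.192]
eef_rot: [0.994, 0.111, -0.0, -0.0]
ft_force: [0.7, -0.2, -0.0]
width: 0.0616
grip_force: 0.0
```

>>> drive_tool([
  [0.1,-0.083,0.02,0,0,0],
  [0.2,-0.166,0.04,0,0,0],
  [0.3,-0.25,0.06,0,0,0],
  [0.4,-0.332,0.08,0,0,0],
  [0.5,-0.415,0.1,0,0,0],
])

```text
time: 0.93
ee_pos: [0.376, -0.2991, 0.1622]
eef_rot: [0.994, 0.111, -0.0, 0.0]
ft_force: [0.6, -0.7, 0.5]
width: 0.0284
grip_force: 0.0
```

>>> drive_tool([
  [0.1,-0.083,0.02,0,0,0.05],
  [0.2,-0.166,0.04,0,0,0.1],
  [0.3,-0.25,0.06,0,0,0.15],
  [0.4,-0.332,0.08,0,0,0.215],
  [0.4,-0.332,0.08,0,0,0.215],
])

```text
time: 1.35
ee_pos: [0.4739, -0.1695, 0.1376]
eef_rot: [1.0, 0.029, 0.0, -0.002]
ft_force: [0.0, 0.2, 0.3]
width: 0.0019
grip_force: 0.0
```

>>> drive_tool([
  [0.06,-0.06,0.08,0,0,0],
  [0.12,-0.12,0.16,0,0,0],
  [0.16,-0.175,0.24,0,0,0],
  [0.16,-0.175,0.26,0,0,0],
  [0.16,-0.175,0.26,0,0,0],
])

```text
time: 1.77
ee_pos: [0.5144, -0.1209, 0.0583]
eef_rot: [1.0, 0.028, -0.002, -0.001]
ft_force: [-0.8, -0.7, 0.4]
width: 0.0002
grip_force: 0.0
```

>>> drive_tool([
  [0,0,0.05,0,0,0],
  [0,0,0.09,0,0,0],
  [0,0,0.12,0,0,0],
  [0,0,0.135,0,0,0],
  [0,0,0.135,0,0,0],
])

```text
time: 2.18
ee_pos: [0.5149, -0.1227, 0.0193]
eef_rot: [1.0, 0.026, -0.001, -0.0]
ft_force: [0.3, 0.3, -0.0]
width: 0.0007
grip_force: 0.0
```

```bash
python3 - <<'E'
from h import *
a=camera("side")[100:225,260:410]; a=cv2.resize(a,None,fx=4.8,fy=4.8,interpolation=cv2.INTER_CUBIC)
cv2.imwrite("pics/s2.png",a); print(read_state()['ee_pos'])
E
```

```text
[ 0.51541372 -0.12263176  0.0199948 ]
```

View pics/s2.png

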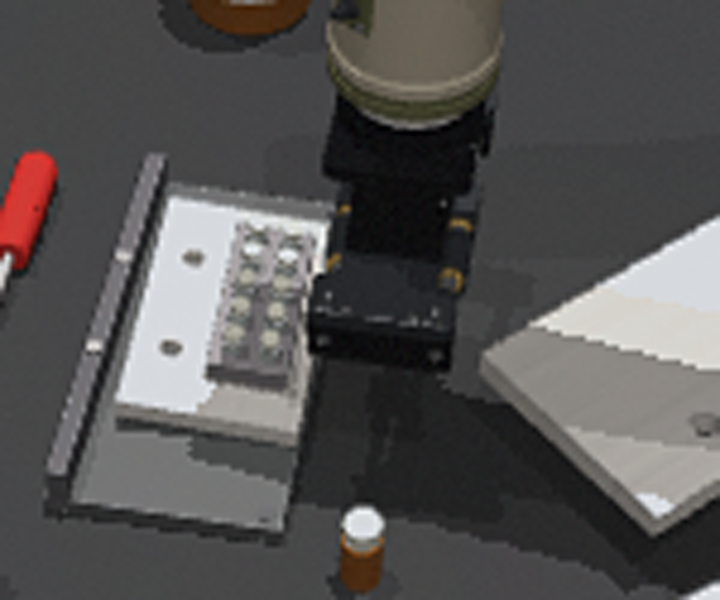

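>>> drive_tool([
  [0.03,-0.03,0,0,0,0],
  [0.06,-0.03,0,0,0,0],
  [0.08,-0.03,0,0,0,0],
  [0.09,-0.03,0,0,0,0],
  [0.09,-0.03,0,0,0,0],
])

```text
time: 2.65
ee_pos: [0.5433, -0.1117, 0.0203]
eef_rot: [1.0, 0.027, 0.0, -0.0]
ft_force: [0.2, 0.5, 0.1]
width: 0.0005
grip_force: 0.0
```

>>> drive_tool([
  [0.004,0,0,0,0,0],
  [0.008,0,0,0,0,0],
  [0.012,0,0,0,0,0],
  [0.016,0,0,0,0,0],
  [0.02,0,0,0,0,0],
])

```text
time: 3.07
ee_pos: [0.548, -0.1117, 0.02]
eef_rot: [1.0, 0.026, -0.0, 0.0]
ft_force: [-2.3, -0.1, 0.1]
width: 0.0003
grip_force: 1.1
```

>>> drive_tool([
  [0.004,0,0,0,0,0],
  [0.008,0,0,0,0,0],
  [0.012,0,0,0,0,0],
  [0.014,0,0,0,0,0],
  [0.014,0,0,0,0,0],
])

```text
time: 3.48
ee_pos: [0.5525, -0.1113, 0.02]
eef_rot: [1.0, 0.027, 0.0, 0.0]
ft_force: [-0.8, 0.2, 1.5]
width: 0.0005
grip_force: 0.9
```

>>> drive_tool([
  [0.003,0,0,0,0,0],
  [0.006,0,0,0,0,0],
  [0.009,0,0,0,0,0],
  [0.012,0,0,0,0,0],
  [0.012,0,0,0,0,0],
])

```text
time: 3.9
ee_pos: [0.5563, -0.1112, 0.0201]
eef_rot: [1.0, 0.026, 0.0, 0.0]
ft_force: [-1.2, 0.2, -0.6]
width: 0.0003
grip_force: 0.6
```

>>> drive_tool([
  [0.002,0,0,0,0,0],
  [0.004,0,0,0,0,0],
  [0.006,0,0,0,0,0],
  [0.006,0,0,0,0,0],
  [0.006,0,0,0,0,0],
])

```text
time: 4.32
ee_pos: [0.5579, -0.1111, 0.0201]
eef_rot: [1.0, 0.026, 0.0, 0.0]
ft_force: [-0.9, 0.6, -0.1]
width: 0.0002
grip_force: 0.7
```

>>> drive_tool([
  [0.002,0,0,0,0,0],
  [0.004,0,0,0,0,0],
  [0.006,0,0,0,0,0],
  [0.006,0,0,0,0,0],
  [0.006,0,0,0,0,0],
])

```text
time: 4.73
ee_pos: [0.5589, -0.1108, 0.0199]
eef_rot: [1.0, 0.026, -0.001, -0.0]
ft_force: [-5.9, -0.1, 2.4]
width: 0.0005
grip_force: 2.8
```

>>> drive_tool([
  [0.002,0,0,0,0,0],
  [0.004,0,0,0,0,0],
  [0.004,0,0,0,0,0],
  [0.004,0,0,0,0,0],
  [0.004,0,0,0,0,0],
])

```text
time: 5.15
ee_pos: [0.5591, -0.1108, 0.0198]
eef_rot: [1.0, 0.026, -0.002, -0.0]
ft_force: [-10.3, 0.8, 6.7]
width: 0.0002
grip_force: 5.2
```

```bash
python3 - <<'E'
from h import *
a=camera("side")[120:225,260:365]; a=cv2.resize(a,None,fx=5.6,fy=5.6,interpolation=cv2.INTER_CUBIC)
cv2.imwrite("pics/s3.png",np.clip(255*(a/255.)**.6,0,255).astype('uint8'))
E
```

```text
(no output)
```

View pics/s3.png

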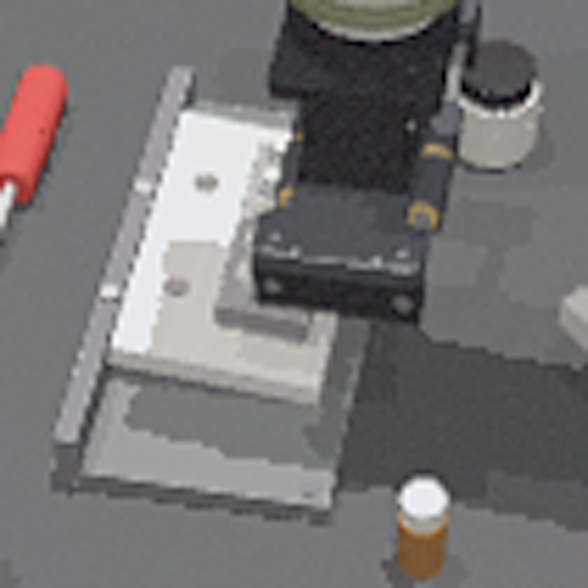

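It's now against the stop, with the holes level with the stop line. Next I go round to the right end.

>>> drive_tool([
  [-0.04,0,0,0,0,0],
  [-0.08,0,-0.02,0,0,0],
  [-0.08,0,-0.14,0,0,0],
  [-0.08,0,-0.26,0,0,0],
  [-0.08,0,-0.3,0,0,0],
])

```text
time: 5.62
ee_pos: [0.5396, -0.1123, 0.1153]
eef_rot: [1.0, 0.027, 0.004, 0.001]
ft_force: [0.6, 0.2, -0.0]
width: 0.0007
grip_force: 0.0
```

>>> drive_tool([
  [0.06,0.1,0,0,0,0],
  [0.12,0.2,0,0,0,0],
  [0.18,0.3,0,0,0,0],
  [0.25,0.4,0,0,0,0],
  [0.25,0.4,0,0,0,0],
])

```text
time: 6.03
ee_pos: [0.6201, -0.2353, 0.1091]
eef_rot: [1.0, 0.023, 0.001, 0.001]
ft_force: [0.2, -0.3, -0.7]
width: 0.0004
grip_force: 0.0
```

>>> drive_tool([
  [0,0,0.1,0,0,0],
  [0,0,0.2,0,0,0],
  [0,0,0.27,0,0,0],
  [0,0,0.3,0,0,0],
  [0,0,0.3,0,0,0],
])

```text
time: 6.45
ee_pos: [0.617, -0.2276, 0.0178]
eef_rot: [1.0, 0.027, -0.001, -0.001]
ft_force: [-0.6, -0.5, 1.1]
width: 0.0005
grip_force: 0.0
```

```bash
python3 - <<'E'
from h import *
s=read_state();th=.053;M=np.array([[np.cos(th),-np.sin(th)],[np.sin(th),np.cos(th)]])
print(s['time'],M.T@(s['ee_pos'][:2]-[.618,-.0994]),s['ee_pos'],s['ft_force'])
a=camera("side")[120:225,260:365]; a=cv2.resize(a,None,fx=5.6,fy=5.6,interpolation=cv2.INTER_CUBIC)
cv2.imwrite("pics/s4.png",np.clip(255*(a/255.)**.6,0,255).astype('uint8'))
E
```

```text
6.45 [-0.00781392 -0.12795955] [ 0.61697573 -0.22759381  0.01780861] [-0.55012464 -0.51028129  1.12310074]
```

View pics/s4.png

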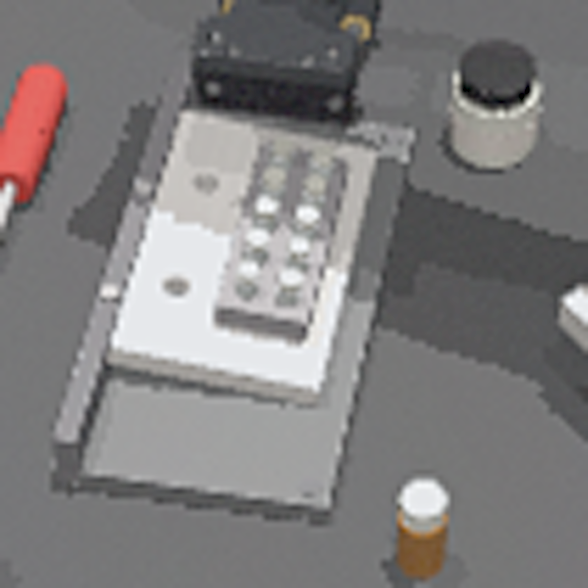

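The tray lies along the stop, with its holes at crop (176,287) and (206,183). I'll work out the remaining sideways distance.

```bash
python3 - <<'E'
from h import *
th=.053;M=np.array([[np.cos(th),-np.sin(th)],[np.sin(th),np.cos(th)]])
for p in((176,287),(206,183)): print(M.T@(ray("side",*S(*p),.031)[:2]-[.618,-.0994])*1000)
for p in((109,291),(145,186)): print(M.T@(ray("side",*S(*p),.035)[:2]-[.618,-.0994])*1000)
E
```

```text
[27.95328543 21.5245719 ]
[ 28.29612389 -48.93695493]
[57.5824039  33.22293056]
[ 56.27789361 -37.71785543]
```

>>> drive_tool([
  [0,-0.01,0,0,0,0],
  [0,-0.02,0,0,0,0],
  [0,-0.03,0,0,0,0],
  [0,-0.035,0,0,0,0],
  [0,-0.035,0,0,0,0],
])

```text
time: 6.92
ee_pos: [0.6179, -0.2168, 0.0208]
eef_rot: [1.0, 0.027, 0.001, 0.0]
ft_force: [0.0, 0.1, 0.8]
width: 0.0005
grip_force: 0.0
```

>>> drive_tool([
  [0,-0.006,0,0,0,0],
  [0,-0.012,0,0,0,0],
  [0,-0.018,0,0,0,0],
  [0,-0.024,0,0,0,0],
  [0,-0.024,0,0,0,0],
])

```text
time: 7.33
ee_pos: [0.6171, -0.2097, 0.02]
eef_rot: [1.0, 0.027, -0.0, -0.0]
ft_force: [-0.7, -0.3, 0.3]
width: 0.0004
grip_force: 0.0
```

>>> drive_tool([
  [0,-0.004,0,0,0,0],
  [0,-0.008,0,0,0,0],
  [0,-0.012,0,0,0,0],
  [0,-0.015,0,0,0,0],
  [0,-0.015,0,0,0,0],
])

```text
time: 7.75
ee_pos: [0.6169, -0.2055, 0.0201]
eef_rot: [1.0, 0.027, 0.0, -0.0]
ft_force: [1.1, 0.2, 0.3]
width: 0.0005
grip_force: 0.0
```

>>> drive_tool([
  [0,-0.004,0,0,0,0],
  [0,-0.008,0,0,0,0],
  [0,-0.012,0,0,0,0],
  [0,-0.012,0,0,0,0],
  [0,-0.012,0,0,0,0],
])

```text
time: 8.17
ee_pos: [0.6167, -0.2022, 0.0201]
eef_rot: [1.0, 0.027, 0.0, 0.0]
ft_force: [-0.8, -0.7, 0.8]
width: 0.0005
grip_force: 0.0
```

>>> drive_tool([
  [0,-0.003,0,0,0,0],
  [0,-0.006,0,0,0,0],
  [0,-0.009,0,0,0,0],
  [0,-0.009,0,0,0,0],
  [0,-0.009,0,0,0,0],
])

```text
time: 8.58
ee_pos: [0.6165, -0.1997, 0.02]
eef_rot: [1.0, 0.026, -0.0, 0.0]
ft_force: [-0.6, -1.6, -0.1]
width: 0.0004
grip_force: 0.7
```

>>> drive_tool([
  [0,-0.003,0,0,0,0],
  [0,-0.006,0,0,0,0],
  [0,-0.009,0,0,0,0],
  [0,-0.009,0,0,0,0],
  [0,-0.009,0,0,0,0],
])

```text
time: 9.0
ee_pos: [0.6164, -0.1966, 0.0201]
eef_rot: [1.0, 0.027, -0.0, -0.0]
ft_force: [-1.2, -0.8, -0.7]
width: 0.0005
grip_force: 0.5
```

```bash
cat > m.py <<'E'
from h import *
import sys
th=.053;M=np.array([[np.cos(th),-np.sin(th)],[np.sin(th),np.cos(th)]])
ref=cv2.imread("pics/side_ref.png") if len(sys.argv)>1 else None
a=camera("side"); cv2.imwrite("pics/side_%s.png"%(sys.argv[1] if len(sys.argv)>1 else "ref"),a)
# dark blobs (holes) inside the white plate strip
x0,y0=280,140; g=cv2.cvtColor(a,cv2.COLOR_BGR2GRAY)[y0:180,x0:312]
G=cv2.resize(g,None,fx=6,fy=6,interpolation=cv2.INTER_CUBIC).astype(float)
d=cv2.morphologyEx(G.astype(np.float32),cv2.MORPH_BLACKHAT,cv2.getStructuringElement(cv2.MORPH_ELLIPSE,(37,37)))
n,l,st,c=cv2.connectedComponentsWithStats((d>35).astype(np.uint8))
for i in range(1,n):
    if 100<st[i,4]<900:
        u,v=x0+(c[i,0]+.5)/6-.5,y0+(c[i,1]+.5)/6-.5
        print(st[i,2:],np.round([u,v],1),[np.round(M.T@(ray("side",u,v,z)[:2]-[.618,-.0994])*1000,1) for z in(.031,.024)])
s=read_state();print(s['time'],M.T@(s['ee_pos'][:2]-[.618,-.0994]))
E
python3 m.py
```

```text
[ 28  43 496] [293.3 143.5] [array([ 43.9, -81.3]), array([ 45.7, -88.3])]
[ 16  31 263] [287.1 153. ] [array([ 52.7, -41.8]), array([ 54.6, -48.5])]
[ 28  17 380] [295.9 153.8] [array([ 28.3, -42.9]), array([ 30. , -49.7])]
[ 20  62 676] [280.8 173.9] [array([52.2, 37.1]), array([54., 31.])]
[ 31  25 576] [290.6 172.2] [array([28.1, 26.6]), array([29.8, 20.4])]
[ 30  26 653] [303.5 172.6] [array([-6. , 21.9]), array([-4.6, 15.7])]
[ 19  28 419] [310.1 174.2] [array([-24.2,  24.3]), array([-22.9,  18.1])]
9.05 [-0.00680733 -0.09699692]
```

Contact made, and the tray is sliding squarely (holes at y≈26.6 and −42.9). About 6 mm remains.

>>> drive_tool([
  [0,-0.003,0,0,0,0],
  [0,-0.006,0,0,0,0],
  [0,-0.009,0,0,0,0],
  [0,-0.011,0,0,0,0],
  [0,-0.011,0,0,0,0],
])

```text
time: 9.47
ee_pos: [0.6163, -0.1929, 0.02]
eef_rot: [1.0, 0.027, 0.0, -0.0]
ft_force: [-0.6, 0.4, -0.8]
width: 0.0003
grip_force: 0.0
```

>>> drive_tool([
  [0,-0.001,0,0,0,0],
  [0,-0.002,0,0,0,0],
  [0,-0.003,0,0,0,0],
  [0,-0.003,0,0,0,0],
  [0,-0.003,0,0,0,0],
])

```text
time: 9.88
ee_pos: [0.6162, -0.1926, 0.0201]
eef_rot: [1.0, 0.026, 0.0, -0.0]
ft_force: [-0.3, -0.6, -0.4]
width: 0.0003
grip_force: 0.0
```

```bash
python3 m.py a
```

```text
[ 37  29 391] [293.7 145.2] [array([ 41.5, -74.7]), array([ 43.3, -81.7])]
[ 26  17 345] [295.3 157.2] [array([ 27.4, -30.1]), array([ 29. , -36.7])]
[ 38  33 681] [302.2 175. ] [array([-4.2, 30.8]), array([-2.7, 24.6])]
[ 32  25 563] [290.3 175.7] [array([26.1, 38.8]), array([27.8, 32.7])]
[ 30  30 603] [309.2 176.4] [array([-23.5,  32.4]), array([-22.2,  26.2])]
[ 35  11 249] [299.1 178.9] [array([ 0.9, 45.6]), array([ 2.4, 39.6])]
9.9333 [-0.00677362 -0.09301785]
```

The hole mouths now fit z = 24 mm at y≈32.7 and −36.7, matching the screw heads, and the finger contact force has gone to zero, so it seems to have dropped. I'll withdraw and check.

>>> drive_tool([
  [0,0.03,0,0,0,0],
  [0,0.08,0,0,0,0],
  [0,0.08,-0.1,0,0,0],
  [0,0.08,-0.2,0,0,0],
  [0,0.08,-0.3,0,0,0],
])

```text
time: 10.35
ee_pos: [0.6168, -0.2189, 0.1107]
eef_rot: [1.0, 0.025, -0.001, 0.0]
ft_force: [0.3, 0.5, 0.2]
width: 0.0002
grip_force: 0.0
```

>>> drive_tool([
  [-0.07,0.07,-0.07,0,0,0],
  [-0.14,0.14,-0.14,0,0,0],
  [-0.21,0.21,-0.2,0,0,0],
  [-0.28,0.28,-0.2,0,0,0],
  [-0.35,0.35,-0.2,0,0,0],
])

```text
time: 10.77
ee_pos: [0.5172, -0.3303, 0.1718]
eef_rot: [1.0, 0.026, 0.001, 0.001]
ft_force: [0.5, -1.1, -0.5]
width: 0.0001
grip_force: 0.0
```

>>> drive_tool([
  [-0.07,0.07,0,0,0,0],
  [-0.14,0.14,0,0,0,0],
  [-0.14,0.14,0,0,0,0],
  [-0.14,0.14,0,0,0,0],
  [-0.14,0.14,0,0,0,0],
])

```text
time: 11.18
ee_pos: [0.4783, -0.372, 0.1702]
eef_rot: [1.0, 0.026, 0.0, 0.0]
ft_force: [0.2, 1.6, 0.7]
width: 0.0003
grip_force: 0.0
```

```bash
python3 - <<'E'
from h import *
a=camera("side")[120:225,260:365]; b=camera("top")[140:222,295:420]
a=cv2.resize(a,(440,440),interpolation=cv2.INTER_CUBIC); b=cv2.resize(b,None,fx=2.8,fy=2.8,interpolation=cv2.INTER_CUBIC)
o=np.zeros((440,800,3),np.uint8); o[:,:440]=a; o[:b.shape[0],450:800]=b[:,:350]
cv2.imwrite("pics/f.png",np.clip(255*(o/255.)**.6,0,255).astype('uint8'))
E
```

```text
(no output)
```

View pics/f.png

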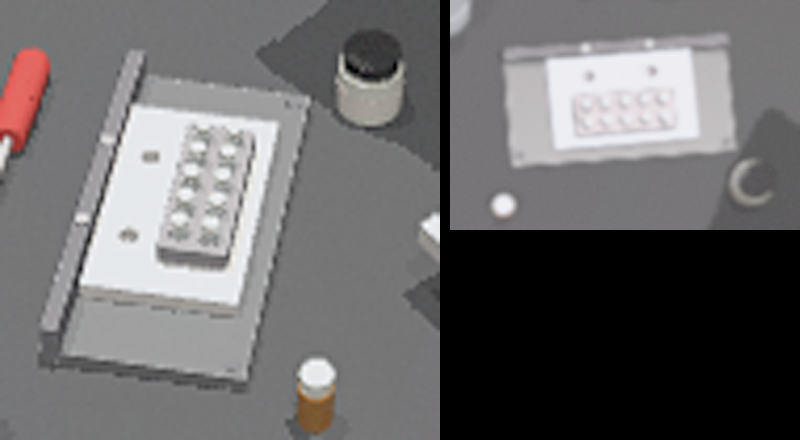

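The tray is centred, with bare margins of about 37 and 35 px in the top view. It lies flat along the stop, both holes are straight in front of their screw heads, and the jar and vial haven't moved.

```bash
python3 -c "
from bench import *
print(close_job())"
```

```text
the job is handed in; nothing more can be done
None
```

The tray was pushed against the back stop and nudged left until both holes dropped over the pins; in the pictures it lies flat and centred, the hand is clear, nothing else near the dock looks moved, and the job is handed in.

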